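# Invert a culture dish against a turning stop

## Task

The culture dish with the red sticker on its lid has to lie upside down for the incubator. Using only the fingertips, gently push it along the bench against the ramped front of the blue turning stop until it tips up and leans there, then reach behind its raised edge and tip it over away from the stop so that it lies flat on the bench, upside down, just in front of the stop. Do not pinch, lift or carry it, and leave the plain dish and everything else where it is.

Things in the scene. Friction and masses are not known exactly. Their poses are not given: they have to be found in the camera images.
- dish: the culture dish to turn over: closed whitish round dish with a round red sticker (44 mm) on its lid, plain underneath, 91 mm diameter, 15 mm thick, about 30 g, loose; it behaves as a solid disc. Origin at the centre of its underside, z out of the lid (up at the start, down when it is turned over); yaw means nothing
- dish_center (a point): middle of the marked dish (on its axis, 7.5 mm above the underside; 7.5 mm over the bench when it lies flat either way up). Push low: fingertips higher than about 5 mm over the bench ride over its edge as it tips and press it down
- other_dish: a like dish without sticker, 91 x 91 x 15 mm, loose, to be left alone; origin at the centre of its underside. The two dishes may stand in either place
- stop: turning stop fixed to the bench: slick plastic blue rail (friction about 0.15) 160 mm long (its own y axis), 42 mm high. Its front (own -x side) is a concave ramp rising towards its +x: 35 deg from the bench at x = -28 mm, 46 deg from z = 6, 57 deg from z = 13, 68 deg from z = 22 to z = 40 at x = 0, then the lip. Behind: ribs and a 4 mm base plate to x = +24 mm. Origin on the bench, mid-length
- stop_foot (a point): foot of the ramp, mid-length, on the bench (stop's x = -28 mm). A dish pushed along the stop's +x, square to the ramp near mid-length, climbs it; with its trailing edge near the foot it leans some 55 deg from level on the lip and stays when let go, top edge 75 to 83 mm high, about 20 mm behind the lip
- boat: white square weigh boat, 76 x 76 x 15 mm, loose bystander; origin centre of underside
- reagent: white reagent bottle with blue cap, 42 mm diameter, 80 mm high, loose bystander; origin centre of underside
- timer: white bench timer with coloured keys, 62 x 65 x 20 mm, loose bystander; origin centre of underside
- tape: roll of cream tape lying flat, 72 mm diameter, 19 mm high, loose bystander; origin centre of underside
- scoop: white plastic scoop, 25 x 128 x 12 mm, loose bystander; origin centre of underside
- stop_lip (a point): top of the round metal lip of the stop, mid-length (stop's x = +3.5 mm, 42 mm above the bench, 7 mm thick)
Mind the look-alikes: they are no part of the job. What is shaped like the dish but black is not meant.

How it is judged:
By the outcome, as a careful person would: the job done as asked, in the order asked, and still so for the second after the job is handed in, with the robot touching nothing.
It also fails if it takes over 72 s, if anything falls off the work surface, if the arm or the gripper's body presses on something with over 40 N, if the wrist force passes 120 N, or if a joint passes its speed limit or range.

## Robot

A 6-joint arm with a two-finger parallel gripper is mounted at the origin on a cart in front of the work surface, level with it; the furniture and walls round the work are solid. World frame = base frame: x ahead of the robot, y to its left, z up, the work surface at z = 0. Lengths are in m, angles in rad, forces in N, time in s.
With the tool pointing down it reaches from about 0.375 to 0.75 m from the base axis. Payload 9 kg.
Tool frame: the origin (TCP) lies between the finger pads; the fingertips stand 22 mm ahead of it and the grasp point (between the pads) lies 3 mm ahead of it; z points along the fingers, y is the line along which they close (so a half turn about z gives the same grasp; the last joint's range is limited). The gripper opens to 85 mm and grips with 20 to 120 N. Pads are 22 mm wide; open, the fingers measure 114 mm over their backs; the gripper's body (76 mm by 85 mm) begins 54 mm behind the grasp point. The pads swing forward as they close: fully open they stand 13 mm farther back than shut.
Start: joints at [-1.433, 0.104, 0.097, 1.564, 0, 1.353], TCP at [0.209, -0.562, 0.253] pointing down, gripper open.
Joint ranges: [-2.99, 2.99], [-0.84, 1.86], [-1.1, 1.16], [-1.84, 2.11], [-1.51, 1.56], [-3.14, 3.14]. Speed limits (rad/s): [2.22, 2.22, 2.57, 3.14, 3.14, 3.14].

## Interface

Orientations are given as a rotation vector (axis times angle).
In Python, from plant import get_state, grab_frame, camera_params, close_job, recognise, outline_of gives the robot as it stands.
- The arm moves only by the tool send_rows, never from a script. Its argument "commands" is a list of rows, each a list of 7 numbers: the finger opening in m, from 0 to 0.0854, then the shift along the tool's x, y, z in m, then the turn, a rotation vector about the tool's x, y, z in degrees. In form: [[fingers, tx, ty, tz, rx, ry, rz], ...]. A call has 1 to 5 rows; each row is the pose to reach, as a shift and turn from the pose commanded when the call began, along the tool's axes at that moment; what a row does not reach only later rows make up. A row lasts 1/8 s, in which the tool goes at most 62.5 mm and 10.7 degrees, less where a joint would pass 70% of its speed; a pose out of reach is approached as far as the arm can. A call with a gripper value outside its range is refused whole. The fingers move at their own pace and stop on an object; the grip force is fixed at half the most. Time passes only in rows, so rows that repeat a pose let the fingers close. It gives the time, the measured TCP pose, the force, the opening and the grip force at its end, in the units of the state.
- get_state(): the state, without advancing time (a new reading comes with each control period).
- grab_frame(name): name is "scene" or "top" or "wrist"; returns (picture, depth): 400x640x3 uint8, blue, green, red; 400x640 float32, m along the optical axis (not along the pixel's ray), 0 where there is no reading.
- camera_params(name): a dict with "fx", "fy", "cx", "cy" (pixels), "R" (3x3) and "t" (3): a world point X has camera coordinates R X + t. Camera axes: x right, y down, z forward; pixel columns grow to the right and rows downward; lengths in m; the calibration is good to about 2 mm. A picture is of the moment at which its call begins: read the wrist's pose just before it. camera_params takes no time and is no camera call; for the wrist camera it gives the pose at the moment of the call.
- close_job(): hands the job in; it is judged then, once.
Trained networks look in the newest picture that a camera, given by its name, has taken for a name from the list of things; names that differ only in an ending like _2 or _b are one class to them, and where a whole thing is asked for, a point or a joint stands for the part that bears it (a point fixed in the world has none). Each returns a list of dicts, best first, with "confidence" (0 to 1); they miss things now and then, are a little off and sometimes report something else, mostly with a low value. They report only what shows in the picture. A call takes as long as a camera call. They do not tell look-alikes from the thing itself.
- recognise(camera, thing): "xyz" ([x, y, z] in m, in the coordinates of the camera as it stood for that picture, good to about 4 mm: the middle of the surface that is visible of it).
- outline_of(camera, thing): "mask" (400x640 bool, what is visible of it).
The state is a dict: "t": time; "q": joint angles; "joint_vel": joint speeds; "joint_torque": joint torques, N m; "tool_pos": TCP position; "tool_rot": TCP orientation; "ft_force": force on the tool from outside, world axes, zero at the start; "ft_torque": the same for the moment, N m; "width": opening from 0.0 (shut) to 1.0 (fully open); "grasp_force": force on a finger pad.
Only numpy, scipy, OpenCV 4.12 (cv2) and the standard library are available. Lean on these libraries where they do the work, as an engineer would, in place of code of your own. Each camera call takes 0.05 s, during which the arm holds its last target. There are 200 camera calls.

## Working session

There is one attempt and no reset: what is moved stays moved. The work goes in short steps, Python scripts to look and compute and a tool call to move; the robot and the scene stay as the last step left them, time stands still between calls to the robot, and variables do not carry over. Pictures are saved under pics/ and viewed, at most 10 in all, crops included, and the job is handed in when it is done.

Besides the shell and the picture viewer there is one more tool, called as name(argument=value, ...), one argument or row to a line, values as JSON. send_rows: Moves the arm, as the interface text tells. Its arguments: {"type":"object","properties":{"commands":{"type":"array","items":{"type":"array","items":{"type":"number"}}}},"required":["commands"]}

```bash
mkdir -p pics; cat > h.py <<'E'
import numpy as np, cv2
from plant import *
from scipy.spatial.transform import Rotation as Ro
def w(cam,p,P=None):
    P=P or camera_params(cam); return np.array(P["R"]).T@(np.array(p)-np.array(P["t"]))
def cloud(cam,d,mask=None,P=None):
    P=P or camera_params(cam); v,u=np.nonzero((d>0)&(mask if mask is not None else True)); z=d[v,u]
    c=np.c_[(u-P["cx"])/P["fx"]*z,(v-P["cy"])/P["fy"]*z,z]
    return (c-np.array(P["t"]))@np.array(P["R"]),u,v
E
python3 - <<'E'
from h import *
s=get_state(); print(s)
for c in("top","scene"):
    im,d=grab_frame(c); cv2.imwrite(f"pics/{c}0.png",im); np.save(f"{c}0.npy",d)
    for th in ("dish","other_dish","stop","boat","reagent","timer","tape","scoop"):
        for r in recognise(c,th)[:3]: print(c,th,round(r["confidence"],2),w(c,r["xyz"]).round(3))
E
```

```text
{'t': 0.0, 'q': array([-1.43270868e+00,  1.04688377e-01,  9.64659373e-02,  1.56390684e+00,
        2.11987854e-06,  1.35309788e+00]), 'joint_vel': array([ 2.17784004e-05, -4.78621018e-04,  1.98684632e-04, -4.21954398e-04,
       -7.47892426e-05,  2.64691750e-03]), 'joint_torque': array([ 1.20576984e-03, -5.56913888e+01,  5.03667319e+01,  1.63933262e-02,
       -1.26298801e-04,  1.04807278e-06]), 'tool_pos': array([ 0.20896344, -0.56210803,  0.25252687]), 'tool_rot': array([-3.09070349e+00, -5.55688820e-01, -8.66129934e-05]), 'ft_force': array([ 0.78825965,  0.8748399 , -0.04127046]), 'ft_torque': array([ 0.02797277, -0.02635041,  0.01584006]), 'grasp_force': 0.0, 'width': 1.0002681701769214}
top dish 0.88 [0.482 0.654 0.014]
top dish 0.87 [0.55  0.233 0.016]
top dish 0.66 [0.605 0.59  0.015]
top other_dish 0.74 [0.398 0.478 0.009]
top other_dish 0.68 [ 0.469 -0.086  0.016]
top stop 0.83 [ 0.469 -0.089  0.016]
top boat 0.63 [ 0.668  0.207 -0.002]
top reagent 0.52 [0.663 0.046 0.057]
top timer 0.87 [ 0.664 -0.222  0.019]
top tape 0.5 [0.544 0.426 0.018]
top scoop 0.55 [0.396 0.479 0.009]
scene dish 0.8 [0.475 0.662 0.013]
scene dish 0.72 [0.603 0.59  0.014]
scene dish 0.63 [0.55  0.238 0.012]
scene other_dish 0.59 [0.405 0.181 0.014]
scene stop 0.74 [ 0.48  -0.08   0.012]
scene boat 0.57 [0.674 0.202 0.002]
scene reagent 0.49 [0.662 0.052 0.051]
scene reagent 0.4 [0.549 0.237 0.012]
scene timer 0.76 [ 0.657 -0.219  0.016]
scene timer 0.72 [ 0.485 -0.08   0.013]
scene timer 0.5 [0.404 0.181 0.014]
scene tape 0.71 [0.541 0.426 0.013]
scene scoop 0.77 [0.393 0.478 0.012]
scene scoop 0.44 [0.551 0.236 0.014]
```

View pics/top0.png

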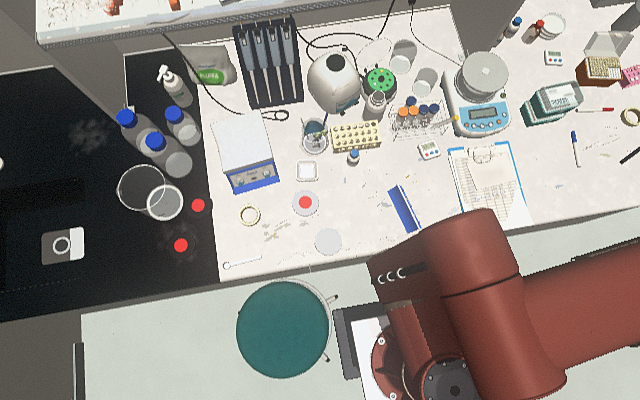

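View pics/scene0.png

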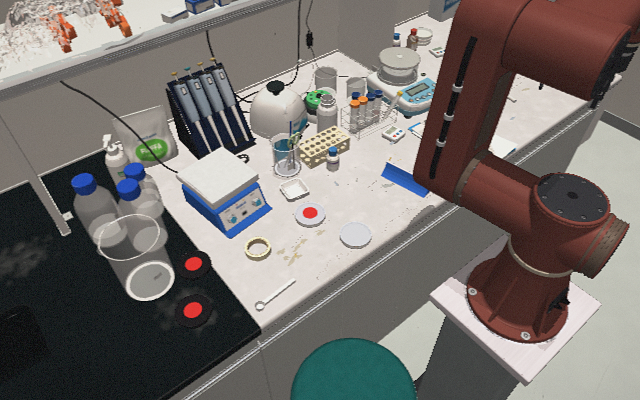

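The top picture shows the red-stickered dish at (305,203), the plain dish at (328,241) and the blue stop at (403,208). The black, red-topped discs at (198,205) and (180,245) are decoys. Next I measure the stop and dish poses from the depth images.

```bash
python3 - <<'E'
from h import *
im=cv2.imread("pics/top0.png").astype(int); d=np.load("top0.npy"); P=camera_params("top")
b,g,r=im[...,0],im[...,1],im[...,2]
m=np.zeros(d.shape,bool); m[175:240,380:430]=1
X,u,v=cloud("top",d,m&(b>r+40)); X=X[(X[:,2]<.06)]
print(len(X),X.min(0),X.max(0))
xy=X[:,:2]; c=xy.mean(0); e=np.linalg.eigh(np.cov((xy-c).T)); L=e[1][:,1]; N=np.array([-L[1],L[0]]); 
if N[1]>0:N=-N
if True: L=np.array([-N[1],N[0]])
print("c",c,"N(+x?)",N,"yaw",np.degrees(np.arctan2(N[1],N[0])))
a=(xy-c)@N; l=(xy-c)@L; print("len",np.percentile(l,[0,1,50,99,100]))
for k in np.arange(-.06,.06,.004):
    s=(a>=k)&(a<k+.004)
    if s.sum()>3: print(round(k,3),s.sum(),np.percentile(X[s,2],[10,50,90]).round(4), im[v[s],u[s]].mean(0).round())
# edges fit via minAreaRect
bx=cv2.minAreaRect((xy*1000).astype(np.float32)); print(bx)
for n,box in(("dish",(285,325,185,220)),("other",(310,345,225,258))):
    m=np.zeros(d.shape,bool); m[box[2]:box[3],box[0]:box[1]]=1
    X,u,v=cloud("top",d,m); s=(X[:,2]>.009)&(X[:,2]<.025); X=X[s]
    print(n,len(X),cv2.minEnclosingCircle((X[:,:2]*1000).astype(np.float32)),np.median(X,0))
red=(r>150)&(g<100); m=np.zeros(d.shape,bool); m[185:220,285:325]=1
X,u,v=cloud("top",d,m&red); print("red",X.mean(0))
E
python3 -c "
import cv2
for n,(x,y,w,h) in dict(top=(280,140,170,120),scene=(280,120,170,140)).items():
    im=cv2.imread(f'pics/{n}0.png')[y:y+h,x:x+w]; cv2.imwrite(f'pics/{n}c.png',cv2.resize(im,None,fx=4,fy=4,interpolation=2))
"
```

```text
625 [ 0.39495372 -0.13452087 -0.00551736] [ 0.56385471 -0.05214317  0.04387167]
c [ 0.47342872 -0.08641747] N(+x?) [ 0.20916582 -0.97788019] yaw -77.92652841459906
len [-0.07895345 -0.07727813 -0.000207    0.0786391   0.08813612]
-0.02 43 [-0.0021  0.0025  0.006 ] [197. 124.  95.]
-0.016 72 [-0.0001  0.0039  0.0073] [196. 115.  86.]
-0.012 65 [0.0033 0.0067 0.0101] [187. 115.  90.]
-0.008 72 [0.0051 0.0107 0.0159] [179. 113.  89.]
-0.004 91 [0.0108 0.0166 0.0217] [163. 106.  87.]
0.0 88 [0.0183 0.0232 0.0296] [149. 101.  87.]
0.004 104 [0.0254 0.0336 0.0392] [137.  92.  80.]
0.008 13 [0.0332 0.0376 0.0391] [127.  86.  72.]
0.024 14 [0.0023 0.0081 0.0169] [179. 114.  90.]
0.028 40 [0.001  0.0037 0.007 ] [218. 125.  84.]
0.032 16 [-0.0033 -0.0011  0.0015] [206. 153. 127.]
((479.6393127441406, -93.41806030273438), (167.15029907226562, 56.496856689453125), 11.843634605407715)
dish 558 ((553.647216796875, 233.4924774169922), 45.987030029296875) [0.55318552 0.23275705 0.01467538]
other 587 ((411.04345703125, 181.03184509277344), 45.73181915283203) [0.4101744  0.18105622 0.01435755]
red [0.55610651 0.23328012 0.01525919]
```

View pics/topc.png

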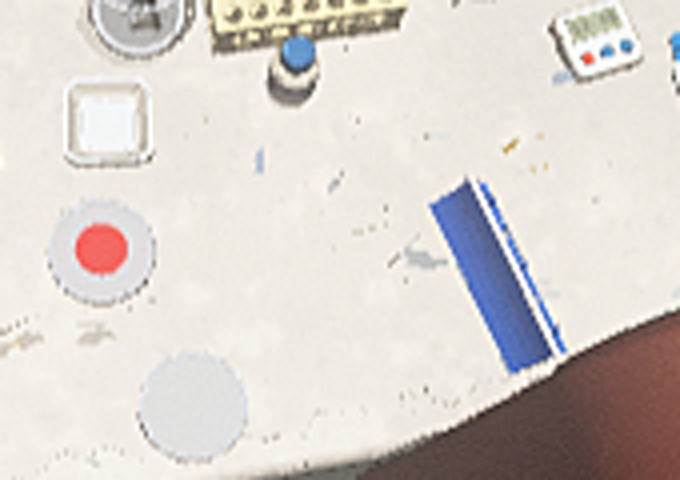

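The crop shows the ramp facing the dish. The foot runs from (435,205) to (512,372) and the lip lies to the right of it. The measured sizes (radius 46 mm, length 158 mm, height profile) match the ones given. My plan is to push diagonally to mid-length first, then square up the ramp. I start by moving over behind the dish.

send_rows(
  commands=[
    [0.035,0.033,-0.034,0,0,0,0],
    [0.035,0.066,-0.068,0,0,0,0],
    [0.035,0.1,-0.104,0,0,0,0],
    [0.035,0.133,-0.138,0,0,0,0],
    [0.035,0.166,-0.172,0,0,0,0],
  ],
)

```text
t: 1.52
tool_pos: [0.3051, -0.342, 0.2534]
tool_rot: [3.091, 0.555, 0.0]
ft_force: [1.1, 0.5, 1.1]
width: 0.407
grasp_force: 0.0
```

send_rows(
  commands=[
    [0.035,0.033,-0.034,0,0,0,0],
    [0.035,0.066,-0.068,0,0,0,0],
    [0.035,0.1,-0.104,0,0,0,0],
    [0.035,0.133,-0.138,0,0,0,0],
    [0.035,0.166,-0.172,0,0,0,0],
  ],
)

```text
t: 2.15
tool_pos: [0.4008, -0.1229, 0.2535]
tool_rot: [3.091, 0.556, 0.001]
ft_force: [0.5, 0.1, 0.9]
width: 0.41
grasp_force: 0.0
```

send_rows(
  commands=[
    [0.035,0.033,-0.034,0,0,0,0],
    [0.035,0.066,-0.068,0,0,0,0],
    [0.035,0.1,-0.104,0,0,0,0],
    [0.035,0.133,-0.138,0,0,0,0],
    [0.035,0.166,-0.172,0,0,0,0],
  ],
)

```text
t: 2.78
tool_pos: [0.4966, 0.0964, 0.2534]
tool_rot: [3.092, 0.556, 0.001]
ft_force: [0.9, -0.7, 0.9]
width: 0.411
grasp_force: 0.0
```

send_rows(
  commands=[
    [0.035,0.033,-0.034,0,0,0,-10],
    [0.035,0.066,-0.068,0,0,0,-20],
    [0.035,0.1,-0.104,0,0,0,-30],
    [0.035,0.125,-0.134,0,0,0,-40],
    [0.035,0.154,-0.163,0,0,0,-45.8],
  ],
)

```text
t: 3.4
tool_pos: [0.5839, 0.3026, 0.2533]
tool_rot: [2.628, 1.721, 0.0]
ft_force: [0.1, -1.2, -0.3]
width: 0.414
grasp_force: 0.0
```

```bash
cat >> h.py <<'E'
def rows(target,yaw):  # world target TCP, tool x yaw deg -> needed tool shift & turn
    s=get_state(); R=Ro.from_rotvec(s["tool_rot"]); Rt=Ro.from_matrix(np.c_[[np.cos(np.radians(yaw)),np.sin(np.radians(yaw)),0],[np.sin(np.radians(yaw)),-np.cos(np.radians(yaw)),0],[0,0,-1]])
    return (R.inv().apply(np.array(target)-s["tool_pos"])*1000).round(1), np.degrees((R.inv()*Rt).as_rotvec()).round(2)
E
python3 - <<'E'
from h import *
s=get_state(); print(s["t"],s["tool_pos"],s["q"],s["width"],s["ft_force"]); print(rows([.5837,.3021,.06],66.2))
P=camera_params("wrist"); im,d=grab_frame("wrist"); cv2.imwrite("pics/w1.png",im)
# fingertips in tool frame
X,u,v=cloud("wrist",d,P=P); R=Ro.from_rotvec(s["tool_rot"]); T=R.inv().apply(X-s["tool_pos"])
k=(d[v,u]<.25)&(T[:,2]>-.05)&(T[:,2]<.04); T=T[k]
for sg in(-1,1):
    t=T[T[:,1]*sg>0]
    if len(t): print(sg,len(t),t.min(0).round(4),t.max(0).round(4),np.percentile(t[:,2],[95,99,99.8]).round(4))
E
```

```text
3.4 [0.58393935 0.30260999 0.25325972] [ 2.79847032e-01  2.85570301e-01  3.00133372e-01  1.58520908e+00
 -1.82464998e-04  2.26156933e+00] 0.4139773349874487 [ 0.142276   -1.15322737 -0.33177629]
(array([-6.000e-01, -1.000e-01,  1.933e+02]), array([0.01, 0.  , 0.26]))
-1 11273 [-0.0128 -0.0579 -0.05  ] [ 0.0181 -0.0142  0.0207] [0.0034 0.0142 0.0184]
1 11244 [-0.0126  0.0134 -0.05  ] [0.0182 0.0581 0.0208] [0.0034 0.0142 0.0183]
```

View pics/w1.png

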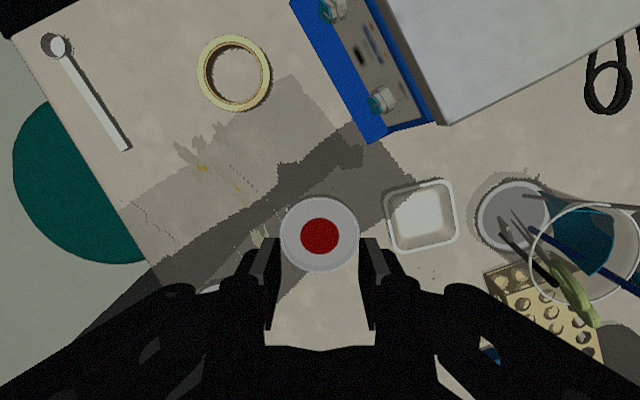

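The wrist picture shows the red-sticker dish at (320,236), the boat at (420,215), the tape at (235,73) and the hotplate's corner at (370,143), near the descent. I check that clearance before going down.

```bash
python3 - <<'E'
from h import *
s=get_state(); P=camera_params("wrist"); im,d=grab_frame("wrist")
R=Ro.from_rotvec(s["tool_rot"])
for nm,D in(("wrist",d),("top",np.load("top0.npy"))):
    X,u,v=cloud(nm,D); T=R.inv().apply(X-s["tool_pos"])
    ok=np.ones(len(X),bool)
    if nm=="wrist": ok=T[:,2]>.04
    k=ok&(X[:,2]>.03)&(X[:,2]<.2)&(np.hypot(T[:,0],T[:,1])<.2)
    print(nm,k.sum())
    for a in range(-180,180,30):
        an=np.degrees(np.arctan2(X[:,1]-s["tool_pos"][1],X[:,0]-s["tool_pos"][0])); j=k&(an>=a)&(an<a+30)
        if j.sum()>5:
            r=np.hypot(T[j,0],T[j,1]); i=np.argsort(r)[3]; print(a,j.sum(),r[i].round(3),X[j][i].round(3))
m=recognise("wrist","dish")
for r in m[:2]: print(w("wrist",r["xyz"],P),r["confidence"])
b,g,r=[im[...,i].astype(int) for i in range(3)]; mk=(r>90)&(g<50)&(b<50); mk[:, :280]=0; mk[:,360:]=0
X,_,_=cloud("wrist",d,mk,P); print("red",X.mean(0),len(X))
E
```

```text
wrist 27771
-60 3408 0.183 [0.73  0.195 0.113]
-30 13 0.198 [0.756 0.208 0.112]
0 16851 0.074 [0.655 0.332 0.048]
30 7015 0.079 [0.653 0.346 0.044]
60 484 0.13 [0.645 0.421 0.049]
top 2060
-60 139 0.185 [0.728 0.19  0.113]
0 870 0.079 [0.656 0.34  0.038]
30 912 0.083 [0.656 0.348 0.053]
60 137 0.135 [0.646 0.426 0.053]
[0.55665129 0.23588581 0.01601103] 0.61
red [0.55371804 0.23475243 0.01634428] 984
```

```bash
python3 - <<'E'
from h import *
print(rows([.5795,.2935,.0255],66.2))
E
```

```text
(array([-9.700e+00,  1.000e-01,  2.266e+02]), array([-0.07,  0.06,  0.1 ]))
```

send_rows(
  commands=[
    [0.035,-0.01,0,0.05,0,0,0],
    [0.035,-0.01,0,0.1,0,0,0],
    [0.035,-0.01,0,0.145,0,0,0],
    [0.035,-0.01,0,0.19,0,0,0],
    [0.035,-0.01,0,0.21,0,0,0],
  ],
)

```text
t: 4.18
tool_pos: [0.578, 0.2907, 0.0408]
tool_rot: [-2.633, -1.713, 0.005]
ft_force: [-0.3, 0.9, -0.4]
width: 0.409
grasp_force: 0.0
```

send_rows(
  commands=[
    [0.035,0,0,0.005,0,0,0],
    [0.035,0,0,0.01,0,0,0],
    [0.035,0,0,0.015,0,0,0],
    [0.035,0,0,0.0165,0,0,0],
    [0.035,0,0,0.0165,0,0,0],
  ],
)

```text
t: 4.8
tool_pos: [0.5798, 0.292, 0.027]
tool_rot: [2.632, 1.715, 0.0]
ft_force: [0.4, 0.2, 0.2]
width: 0.41
grasp_force: 0.0
```

```bash
python3 - <<'E'
from h import *
P=camera_params("wrist");s=get_state();print(s["tool_pos"],s["ft_force"]); im,d=grab_frame("wrist"); cv2.imwrite("pics/w2.png",im)
X,u,v=cloud("wrist",d,P=P); R=Ro.from_rotvec(s["tool_rot"]); T=R.inv().apply(X-s["tool_pos"])
for y in(.02,.03):
  for sg in (1,-1):
    k=(np.abs(T[:,1]*sg-y)<.004)&(np.abs(T[:,0])<.02)&(X[:,2]<.03); print(y,sg,k.sum(),np.percentile(X[k,2],[0,2,10]).round(4) if k.sum() else '')
k=(np.abs(T[:,0]-.06)<.02)&(np.abs(T[:,1])<.03); print("bench",np.median(X[k,2]))
b,g,r=[im[...,i].astype(int) for i in range(3)]; mk=(r>90)&(g<50)&(b<50);X,_,_=cloud("wrist",d,mk,P);X=X[np.abs(X[:,2]-.015)<.01]; print("red",X.mean(0),len(X), R.inv().apply(X.mean(0)-s["tool_pos"]))
E
```

```text
[0.5797592  0.29203974 0.02701883] [0.4412161  0.16388949 0.23603691]
0.02 1 1352 [-0.0013 -0.0005  0.    ]
0.02 -1 1430 [-0.0011 -0.0005  0.0001]
0.03 1 846 [-0.0015 -0.0007 -0.0002]
0.03 -1 847 [-0.0011 -0.0004 -0.0001]
bench 0.0005253617676563491
red [nan nan nan] 0 [nan nan nan]<stdin>:8: RuntimeWarning: Mean of empty slice.
  ret = um.true_divide(
```

View pics/w2.png

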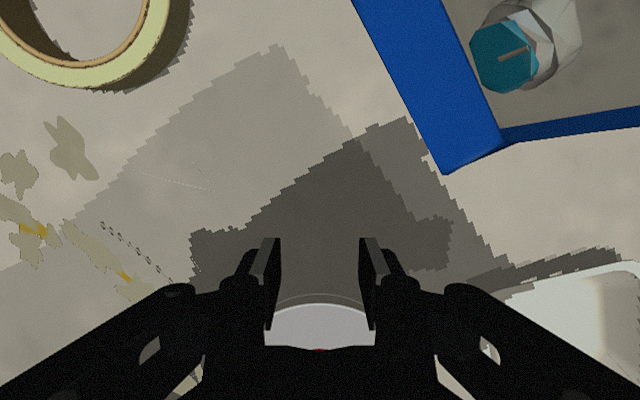

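The wrist picture shows the dish's rim centred between the fingers at (320,295). I lower 2.5 mm and push.

send_rows(
  commands=[
    [0.035,0,0,0.0025,0,0,0],
    [0.035,-0.006,0,0.0025,0,0,0],
    [0.035,-0.014,0,0.0025,0,0,0],
    [0.035,-0.024,0,0.0025,0,0,0],
    [0.035,-0.036,0,0.0025,0,0,0],
  ],
)

```text
t: 5.48
tool_pos: [0.5648, 0.2583, 0.0243]
tool_rot: [2.632, 1.715, 0.0]
ft_force: [0.3, 0.5, 0.3]
width: 0.408
grasp_force: 0.1
```

send_rows(
  commands=[
    [0.035,-0.013,0,0,0,0,0],
    [0.035,-0.026,0,0,0,0,0],
    [0.035,-0.039,0,0,0,0,0],
    [0.035,-0.052,0,0,0,0,0],
    [0.035,-0.062,0,0,0,0,0],
  ],
)

```text
t: 6.1
tool_pos: [0.5397, 0.2015, 0.0243]
tool_rot: [2.632, 1.715, -0.0]
ft_force: [0.0, 0.4, -1.2]
width: 0.407
grasp_force: 0.1
```

```bash
cat >> h.py <<'E'
C=np.array([.4734,-.0864]);N=np.array([.2079,-.9781]);L=np.array([.9781,.2079])
def look(n,cams=("top","scene")):
    s=get_state(); print("t",round(s["t"],2),"tcp",s["tool_pos"].round(4),"F",s["ft_force"].round(1),"al",((s["tool_pos"][:2]-C)@N).round(4),((s["tool_pos"][:2]-C)@L).round(4))
    for c in cams:
        im,d=grab_frame(c); cv2.imwrite(f"pics/{c}{n}.png",im); b,g,r=[im[...,i].astype(int) for i in range(3)]
        X,u,v=cloud(c,d,(r>130)&(g<95)&(b<95)); k=(X[:,2]<.12)&(X[:,2]>0)&(X[:,0]>.38)&(X[:,0]<.64)&(X[:,1]<.33)&(X[:,1]>-.25); X=X[k]
        if len(X): m=X.mean(0); R=Ro.from_rotvec(s["tool_rot"]); print(c,"red",len(X),m.round(4),"al",((m[:2]-C)@N).round(4),((m[:2]-C)@L).round(4),"tool",R.inv().apply(m-s["tool_pos"]).round(4),"z",X[:,2].min().round(3),X[:,2].max().round(3))
        else: print(c,"no red")
E
python3 -c "
from h import *
look(2)"
```

```text
t 6.1 tcp [0.5397 0.2015 0.0243] F [ 0.   0.4 -1.2] al -0.2678 0.1247
top no red
scene red 107 [0.5169 0.1519 0.0152] al -0.224 0.0921 tool [-0.0546 -0.0008  0.0091] z 0.011 0.022
```

send_rows(
  commands=[
    [0.035,-0.012,0,0,0,0,0],
    [0.035,-0.024,0,0,0,0,0],
    [0.035,-0.036,0,0,0,0,0],
    [0.035,-0.048,0,0,0,0,0],
    [0.035,-0.06,0,0,0,0,0],
  ],
)

```text
t: 6.82
tool_pos: [0.5155, 0.1466, 0.0243]
tool_rot: [2.632, 1.715, -0.0]
ft_force: [0.3, 0.3, 1.0]
width: 0.409
grasp_force: 0.2
```

send_rows(
  commands=[
    [0.035,-0.012,0,0,0,0,0],
    [0.035,-0.024,0,0,0,0,0],
    [0.035,-0.036,0,0,0,0,0],
    [0.035,-0.048,0,0,0,0,0],
    [0.035,-0.06,0,0,0,0,0],
  ],
)

```text
t: 7.45
tool_pos: [0.4913, 0.0918, 0.0243]
tool_rot: [2.632, 1.715, -0.0]
ft_force: [-0.1, 0.6, 0.1]
width: 0.411
grasp_force: 0.2
```

send_rows(
  commands=[
    [0.035,-0.01,0,0,0,0,0],
    [0.035,-0.02,0,0,0,0,0],
    [0.035,-0.029,0,0,0,0,0],
    [0.035,-0.035,0,0,0,0,0],
    [0.035,-0.039,0,0,0,0,0],
  ],
)

```text
t: 8.07
tool_pos: [0.4758, 0.0565, 0.0243]
tool_rot: [2.632, 1.715, 0.0]
ft_force: [-0.1, 0.5, 0.1]
width: 0.408
grasp_force: 0.2
```

send_rows(
  commands=[
    [0.035,0.01,0,0,0,0,0],
    [0.035,0.025,0,0,0,0,0],
  ],
)

```text
t: 8.32
tool_pos: [0.4864, 0.0805, 0.0243]
tool_rot: [2.632, 1.715, 0.0]
ft_force: [0.6, -0.3, 0.6]
width: 0.408
grasp_force: 0.0
```

```bash
python3 -c "
from h import *
look(3)"
```

```text
t 8.32 tcp [0.4864 0.0805 0.0243] F [ 0.6 -0.3  0.6] al -0.1606 0.0474
top no red
scene red 103 [0.4543 0.0089 0.0149] al -0.0972 0.0011 tool [-0.0785 -0.0004  0.0095] z 0.01 0.021
```

```bash
python3 -c "
from h import *
print(rows([.4386,.0825,.0243],102))"
```

```text
(array([-18.2, -44.4,   0. ]), array([ 2.000e-02, -2.000e-02, -3.571e+01]))
```

send_rows(
  commands=[
    [0.035,-0.003,-0.011,0,0,0,-9],
    [0.035,-0.007,-0.022,0,0,0,-18],
    [0.035,-0.012,-0.033,0,0,0,-27],
    [0.035,-0.018,-0.0444,0,0,0,-35.7],
    [0.035,-0.018,-0.0444,0,0,0,-35.7],
  ],
)

```text
t: 9.05
tool_pos: [0.4377, 0.0815, 0.0242]
tool_rot: [-1.98, -2.439, 0.0]
ft_force: [0.8, 0.2, -0.1]
width: 0.409
grasp_force: 0.0
```

```bash
python3 -c "
from h import *
look(4)
im,d=grab_frame('wrist');cv2.imwrite('pics/w4.png',im)
print(rows([.4386,.0825,.0243],102))"
```

```text
t 9.05 tcp [0.4377 0.0815 0.0242] F [ 0.8  0.2 -0.1] al -0.1717 -0.0
top no red
scene red 18 [0.4296 0.0246 0.0459] al -0.1177 -0.0198 tool [-0.054  -0.0196 -0.0217] z 0.012 0.114
(array([1.2, 0.2, 0.1]), array([ 0.03,  0.02, -0.27]))
```

View pics/scene4.png

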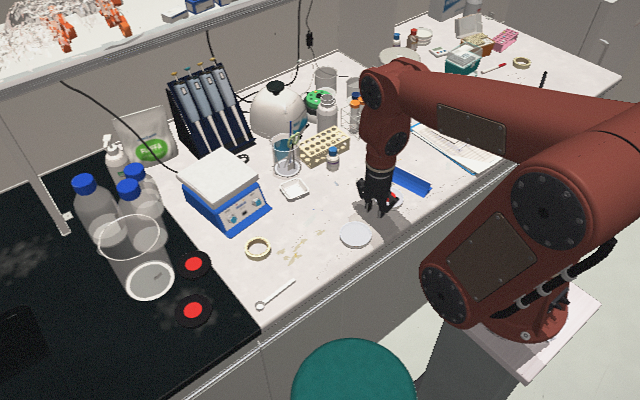

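The scene view shows the hand at (375,195) hiding the dish, with the plain dish undisturbed at (355,235). I push square to the ramp.

send_rows(
  commands=[
    [0.035,-0.01,0,0,0,0,0],
    [0.035,-0.018,0,0,0,0,0],
    [0.035,-0.026,0,0,0,0,0],
    [0.035,-0.035,0,0,0,0,0],
    [0.035,-0.045,0,0,0,0,0],
  ],
)

```text
t: 9.82
tool_pos: [0.4475, 0.0365, 0.0243]
tool_rot: [1.98, 2.439, 0.0]
ft_force: [0.2, 0.4, -0.4]
width: 0.411
grasp_force: 0.1
```

send_rows(
  commands=[
    [0.035,-0.008,0,0,0,0,0],
    [0.035,-0.016,0,0,0,0,0],
    [0.035,-0.024,0,0,0,0,0],
    [0.035,-0.032,0,0,0,0,0],
    [0.035,-0.04,0,0,0,0,0],
  ],
)

```text
t: 10.45
tool_pos: [0.4557, -0.0026, 0.0243]
tool_rot: [1.979, 2.439, -0.0]
ft_force: [-0.3, -0.2, -0.1]
width: 0.406
grasp_force: 0.1
```

```bash
python3 -c "
from h import *
look(5)
P=camera_params('wrist');im,d=grab_frame('wrist');cv2.imwrite('pics/w5.png',im)
s=get_state();X,u,v=cloud('wrist',d,P=P); T=Ro.from_rotvec(s['tool_rot']).inv().apply(X-s['tool_pos'])
for x in np.arange(0,-.13,-.01):
    k=(abs(T[:,1])<.01)&(abs(T[:,0]-x)<.005)&(T[:,2]>-.06); print(round(x,3),k.sum(),np.percentile(X[k,2],[5,50,95]).round(3) if k.sum() else '')
"
```

```text
t 10.45 tcp [ 0.4557 -0.0026  0.0243] F [-0.3 -0.2 -0.1] al -0.0857 0.0001
top no red
scene red 8 [ 0.4503 -0.0525  0.0335] al -0.0379 -0.0156 tool [-0.0478 -0.0156 -0.0092] z 0.03 0.037
0.0 869 [-0.     0.     0.001]
-0.01 1662 [-0.     0.004  0.017]
-0.02 1376 [0.016 0.019 0.022]
-0.03 895 [0.022 0.024 0.026]
-0.04 0 
-0.05 0 
-0.06 0 
-0.07 0 
-0.08 0 
-0.09 0 
-0.1 0 
-0.11 0 
-0.12 0
```

View pics/w5.png

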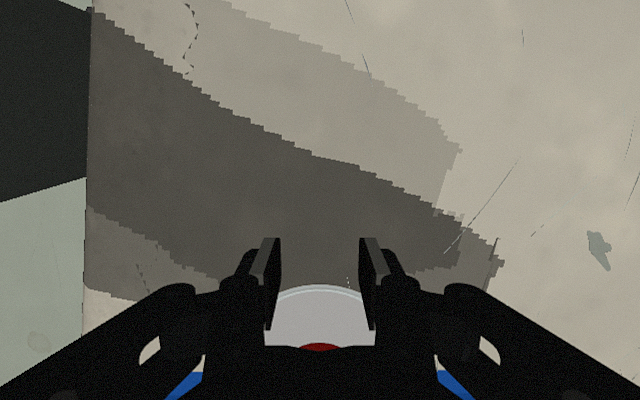

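The wrist picture shows the dish between the fingers, tilting about 27° (rim at (320,290), sticker at (320,347)). It is climbing, so I keep pushing.

send_rows(
  commands=[
    [0.035,-0.006,0,0,0,0,0],
    [0.035,-0.012,0,0,0,0,0],
    [0.035,-0.018,0,0,0,0,0],
    [0.035,-0.024,0,0,0,0,0],
    [0.035,-0.03,0,0,0,0,0],
  ],
)

```text
t: 11.22
tool_pos: [0.4618, -0.0318, 0.0243]
tool_rot: [1.98, 2.439, -0.0]
ft_force: [-0.1, 0.3, -0.8]
width: 0.411
grasp_force: 0.1
```

```bash
cat >> h.py <<'E'
def prof():
    P=camera_params('wrist');im,d=grab_frame('wrist');cv2.imwrite('pics/wl.png',im)
    s=get_state();X,u,v=cloud('wrist',d,P=P); T=Ro.from_rotvec(s['tool_rot']).inv().apply(X-s['tool_pos'])
    for x in np.arange(.0,-.05,-.005):
        k=(abs(T[:,1])<.01)&(abs(T[:,0]-x)<.0025)&(T[:,2]>-.06)
        if k.sum()>20: print(round(x,3),k.sum(),np.percentile(X[k,2],[5,50,95]).round(3))
E
python3 -c "
from h import *
look(6); prof()"
```

```text
t 11.22 tcp [ 0.4618 -0.0318  0.0243] F [-0.1  0.3 -0.8] al -0.0558 0.0
top no red
scene red 7 [ 0.4532 -0.0778  0.0429] al -0.0126 -0.0179 tool [-0.0432 -0.0179 -0.0186] z 0.037 0.045
0.0 442 [-0.     0.001  0.001]
-0.005 422 [-0.     0.001  0.001]
-0.01 928 [-0.     0.012  0.015]
-0.015 976 [0.    0.017 0.02 ]
-0.02 817 [0.019 0.022 0.024]
-0.025 948 [0.024 0.026 0.03 ]
-0.03 86 [0.028 0.029 0.031]
```

send_rows(
  commands=[
    [0.035,-0.003,0,0,0,0,0],
    [0.035,-0.006,0,0,0,0,0],
    [0.035,-0.009,0,0,0,0,0],
    [0.035,-0.011,0,0,0,0,0],
  ],
)

```text
t: 11.88
tool_pos: [0.464, -0.0423, 0.0243]
tool_rot: [1.98, 2.439, -0.0]
ft_force: [0.2, 0.6, -0.1]
width: 0.411
grasp_force: 0.1
```

```bash
python3 -c "
from h import *
look(7); prof()"
```

```text
t 11.88 tcp [ 0.464  -0.0423  0.0243] F [ 0.2  0.6 -0.1] al -0.0451 0.0
top no red
scene red 5 [ 0.4522 -0.0829  0.0469] al -0.0079 -0.02 tool [-0.0373 -0.0199 -0.0226] z 0.043 0.05
0.0 421 [-0.001  0.     0.001]
-0.005 432 [-0.     0.001  0.001]
-0.01 1036 [-0.     0.011  0.015]
-0.015 980 [0.    0.018 0.021]
-0.02 984 [0.021 0.024 0.028]
-0.025 752 [0.027 0.03  0.032]
```

send_rows(
  commands=[
    [0.035,-0.002,0,0,0,0,0],
    [0.035,-0.004,0,0,0,0,0],
    [0.035,-0.004,0,0,0,0,0],
    [0.035,-0.002,0,0,0,0,0],
    [0.035,0.004,0,0,0,0,0],
  ],
)

```text
t: 12.65
tool_pos: [0.4632, -0.0381, 0.0243]
tool_rot: [1.98, 2.439, -0.0]
ft_force: [0.1, 0.5, -0.4]
width: 0.411
grasp_force: 0.0
```

```bash
python3 -c "
from h import *
look(8,()); prof()"
```

```text
t 12.65 tcp [ 0.4632 -0.0381  0.0243] F [ 0.1  0.5 -0.4] al -0.0494 0.0
0.0 440 [-0.     0.001  0.001]
-0.005 423 [-0.001  0.001  0.002]
-0.01 415 [-0.     0.001  0.001]
-0.015 419 [-0.     0.001  0.009]
-0.02 1242 [-0.     0.012  0.016]
-0.025 976 [0.016 0.02  0.024]
-0.03 607 [0.023 0.025 0.028]
```

send_rows(
  commands=[
    [0.035,0.01,0,0,0,0,0],
    [0.035,0.025,0,0,0,0,0],
    [0.035,0.045,0,-0.02,0,0,0],
    [0.035,0.06,0,-0.06,0,0,0],
    [0.035,0.06,0,-0.11,0,0,0],
  ],
)

```text
t: 13.32
tool_pos: [0.4495, 0.0225, 0.1346]
tool_rot: [-1.976, -2.44, 0.001]
ft_force: [1.0, -0.2, 0.5]
width: 0.412
grasp_force: 0.0
```

send_rows(
  commands=[
    [0.035,0.03,0,-0.05,0,0,0],
    [0.035,0.07,0,-0.08,0,0,0],
    [0.035,0.12,0,-0.08,0,0,0],
  ],
)

```text
t: 13.7
tool_pos: [0.4268, 0.1395, 0.2172]
tool_rot: [1.978, 2.436, 0.005]
ft_force: [0.3, -0.2, -0.7]
width: 0.408
grasp_force: 0.0
```

```bash
python3 -c "
from h import *
look(9)
for c in ('top','scene'):
    im,d=grab_frame(c); X,u,v=cloud(c,d); a=(X[:,:2]-C)@N; l=(X[:,:2]-C)@L
    for lo in np.arange(-.06,.061,.02):
        k=(abs(l-lo)<.01)&(X[:,2]<.12)&(a>-.06)&(a<.08)&(X[:,2]>.03)
        if k.sum()>5:
            j=np.argsort(X[k,2])[-4]; print(c,round(lo,2),k.sum(),'top z',X[k,2][j].round(4),'a',a[k][j].round(4),'amax',np.sort(a[k])[-3].round(4))
im=cv2.imread('pics/scene9.png'); cv2.imwrite('pics/s9c.png',cv2.resize(im[100:260,290:470],None,fx=3.5,fy=3.5))
s=get_state();print(s['q'])"
```

```text
t 13.7 tcp [0.4268 0.1395 0.2172] F [ 0.3 -0.2 -0.7] al -0.2307 0.0013
top red 5 [ 0.4695 -0.0924  0.0621] al 0.0051 -0.0051 tool [-0.2357 -0.0065  0.1552] z 0.061 0.064
scene red 135 [ 0.4721 -0.0795  0.045 ] al -0.007 0.0002 tool [-0.2235 -0.0013  0.1723] z 0.028 0.066
top -0.06 25 top z 0.0416 a 0.009 amax 0.0144
top -0.04 60 top z 0.0678 a 0.0075 amax 0.0178
top -0.02 78 top z 0.0776 a 0.0157 amax 0.0252
top 0.0 64 top z 0.081 a 0.0217 amax 0.027
top 0.02 41 top z 0.0788 a 0.0193 amax 0.0238
top 0.04 6 top z 0.0652 a 0.0148 amax 0.0119
scene -0.06 29 top z 0.0409 a 0.0109 amax 0.0131
scene -0.04 100 top z 0.0678 a 0.0069 amax 0.0149
scene -0.02 124 top z 0.0778 a 0.0103 amax 0.0252
scene 0.0 133 top z 0.0804 a 0.0155 amax 0.0245
scene 0.02 115 top z 0.0773 a 0.0169 amax 0.0179
scene 0.04 51 top z 0.0635 a 0.0096 amax 0.0108
scene 0.06 12 top z 0.0382 a 0.0093 amax 0.01
[ 2.26946890e-02 -3.74465535e-01 -4.13186196e-01  1.53214302e+00
 -2.24121779e-04  1.38319983e+00]
```

View pics/s9c.png

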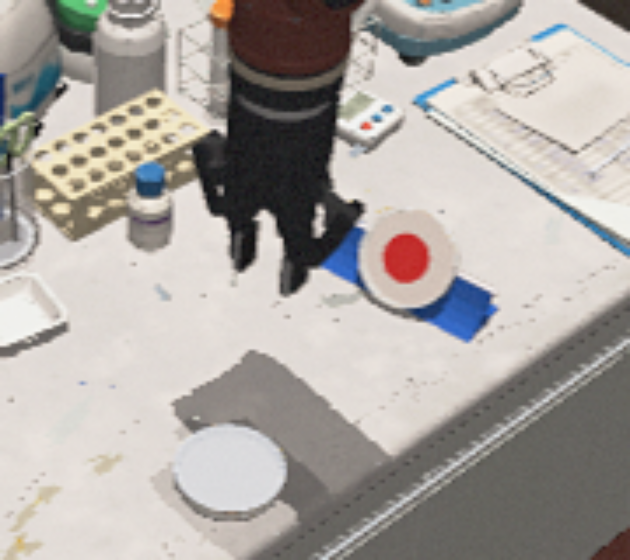

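The crop shows the dish leaning on the stop at (407,260), sticker facing outward and centred. Its top edge is about 81 mm high. I go over it and down behind the raised edge.

send_rows(
  commands=[
    [0.035,-0.04,0,-0.02,0,0,0],
    [0.035,-0.095,0,-0.03,0,0,0],
    [0.035,-0.15,0,-0.03,0,0,0],
    [0.035,-0.2,0,-0.03,0,0,0],
    [0.035,-0.25,0,-0.03,0,0,0],
  ],
)

```text
t: 14.52
tool_pos: [0.4773, -0.1092, 0.244]
tool_rot: [-1.982, -2.438, 0.0]
ft_force: [0.5, 1.2, 0.1]
width: 0.415
grasp_force: 0.0
```

send_rows(
  commands=[
    [0.035,-0.03,0,0,0,0,0],
    [0.035,-0.055,0,0,0,0,0],
    [0.035,-0.055,0,0,0,0,0],
  ],
)

```text
t: 14.9
tool_pos: [0.4887, -0.162, 0.2438]
tool_rot: [-1.982, -2.437, 0.0]
ft_force: [-0.4, -0.1, 0.2]
width: 0.411
grasp_force: 0.0
```

```bash
python3 -c "
from h import *
look(10)
p=C+.075*N; print(rows([p[0],p[1],.077],102))"
```

```text
t 14.9 tcp [ 0.4887 -0.162   0.2438] F [-0.4 -0.1  0.2] al 0.0771 -0.0007
top red 100 [ 0.4727 -0.0806  0.0463] al -0.0058 0.0005 tool [0.0829 0.0011 0.1976] z 0.025 0.069
scene red 133 [ 0.4723 -0.0793  0.0449] al -0.0072 0.0004 tool [0.0842 0.001  0.1989] z 0.025 0.064
(array([  0.3,   0.4, 167.1]), array([-0.02, -0.03, -0.14]))
```

send_rows(
  commands=[
    [0.035,0,0,0.04,0,0,0],
    [0.035,0,0,0.08,0,0,0],
    [0.035,0,0,0.12,0,0,0],
    [0.035,0,0,0.15,0,0,0],
    [0.035,0,0,0.166,0,0,0],
  ],
)

```text
t: 15.62
tool_pos: [0.4883, -0.1591, 0.0768]
tool_rot: [-1.977, -2.439, 0.0]
ft_force: [0.2, 0.4, 0.2]
width: 0.41
grasp_force: 0.0
```

send_rows(
  commands=[
    [0.035,0.008,0,0,0,0,0],
    [0.035,0.016,0,0,0,0,0],
    [0.035,0.022,0,0,0,0,0],
    [0.035,0.027,0,0,0,0,0],
    [0.035,0.032,0,0,0,0,0],
  ],
)

```text
t: 16.25
tool_pos: [0.4824, -0.129, 0.0786]
tool_rot: [1.979, 2.439, 0.0]
ft_force: [0.8, 0.4, -0.1]
width: 0.409
grasp_force: 0.0
```

send_rows(
  commands=[
    [0.035,0.005,0,0,0,0,0],
    [0.035,0.01,0,0,0,0,0],
    [0.035,0.015,0,0,0,0,0],
    [0.035,0.02,0,0,0,0,0],
    [0.035,0.025,0,0,0,0,0],
  ],
)

```text
t: 16.88
tool_pos: [0.4771, -0.1044, 0.0783]
tool_rot: [1.979, 2.439, -0.0]
ft_force: [0.1, 0.1, 0.0]
width: 0.413
grasp_force: 0.0
```

```bash
python3 -c "
from h import *
look(11)
P=camera_params('wrist');im,d=grab_frame('wrist');cv2.imwrite('pics/w11.png',im)
im=cv2.imread('pics/scene11.png'); cv2.imwrite('pics/s11c.png',cv2.resize(im[120:260,320:480],None,fx=3,fy=3))
a=cv2.imread('pics/s11c.png');b=cv2.resize(cv2.imread('pics/w11.png'),None,fx=.5,fy=.5);b=cv2.copyMakeBorder(b,0,420-200,0,0,0);cv2.imwrite('pics/m11.png',np.hstack([a,b]))"
```

```text
t 16.88 tcp [ 0.4771 -0.1044  0.0783] F [0.1 0.1 0. ] al 0.0184 -0.0001
top red 4 [ 0.4629 -0.0681  0.0462] al -0.0201 -0.0064 tool [ 0.0385 -0.0064  0.032 ] z 0.029 0.069
scene red 12 [ 0.4682 -0.067   0.0451] al -0.02 -0.001 tool [ 0.0385 -0.001   0.0332] z 0.026 0.069
```

View pics/m11.png

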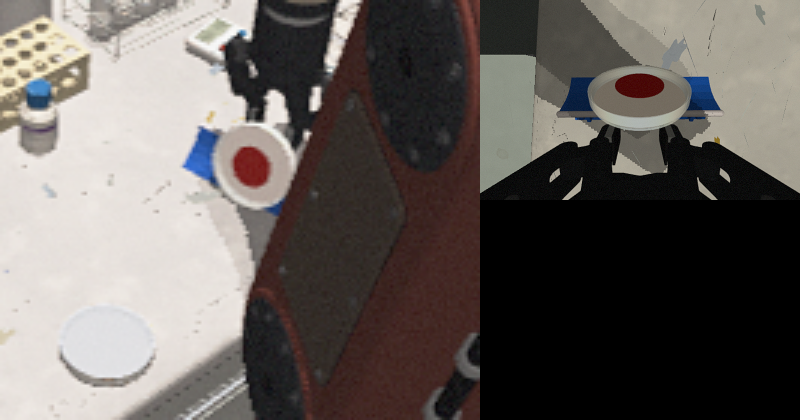

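The picture shows the dish rising at (250,165) with the fingers behind its edge (wrist inset, (640,110)), and the plain dish untouched. I keep pulling over.

send_rows(
  commands=[
    [0.035,0.005,0,0,0,0,0],
    [0.035,0.01,0,0,0,0,0],
    [0.035,0.015,0,0,0,0,0],
    [0.035,0.02,0,0,0,0,0],
    [0.035,0.025,0,0,0,0,0],
  ],
)

```text
t: 17.65
tool_pos: [0.4719, -0.0799, 0.0783]
tool_rot: [1.979, 2.44, -0.0]
ft_force: [0.2, 0.9, -0.1]
width: 0.413
grasp_force: 0.0
```

```bash
cat >>h.py <<'E'
def dz():
    P=camera_params('wrist');im,d=grab_frame('wrist');cv2.imwrite('pics/wd.png',im)
    X,u,v=cloud('wrist',d,P=P); a=(X[:,:2]-C)@N; l=(X[:,:2]-C)@L
    for x in np.arange(-.15,.02,.01):
        k=(abs(a-x)<.005)&(abs(l)<.012)&(X[:,2]<.15)
        if k.sum()>10: print(round(x,3),k.sum(),np.percentile(X[k,2],[5,50,95]).round(3))
E
python3 -c "
from h import *
look(12); dz()"
```

```text
t 17.65 tcp [ 0.4719 -0.0799  0.0783] F [ 0.2  0.9 -0.1] al -0.0067 -0.0001
top no red
scene no red
-0.13 170 [-0.001  0.     0.001]
-0.12 956 [-0.001  0.001  0.002]
-0.11 905 [-0.001  0.001  0.002]
-0.1 877 [-0.001  0.     0.002]
-0.09 833 [-0.001  0.     0.002]
-0.08 808 [-0.001  0.001  0.002]
-0.07 759 [-0.001  0.     0.002]
-0.06 753 [-0.001  0.     0.002]
-0.05 696 [-0.001  0.     0.002]
-0.04 3768 [0.    0.07  0.092]
-0.03 1918 [0.088 0.091 0.149]
-0.02 5698 [0.131 0.14  0.146]
0.0 524 [0.027 0.03  0.034]
0.01 942 [0.035 0.041 0.043]
```

send_rows(
  commands=[
    [0.035,0.004,0,0,0,0,0],
    [0.035,0.008,0,0,0,0,0],
    [0.035,0.012,0,0,0,0,0],
    [0.035,0.016,0,0,0,0,0],
    [0.035,0.02,0,0,0,0,0],
  ],
)

```text
t: 18.42
tool_pos: [0.4678, -0.0604, 0.0783]
tool_rot: [1.979, 2.44, -0.0]
ft_force: [0.4, -0.4, -0.1]
width: 0.408
grasp_force: 0.0
```

```bash
python3 -c "
from h import *
look(13); dz()"
```

```text
t 18.43 tcp [ 0.4678 -0.0604  0.0783] F [ 0.4 -0.4 -0.1] al -0.0266 -0.0
top no red
scene no red
-0.15 155 [-0.001  0.     0.001]
-0.14 959 [-0.001  0.     0.001]
-0.13 642 [-0.001  0.001  0.015]
-0.12 1036 [0.018 0.02  0.021]
-0.11 1008 [0.018 0.019 0.02 ]
-0.1 993 [0.018 0.019 0.02 ]
-0.09 923 [0.017 0.018 0.019]
-0.08 883 [0.016 0.018 0.019]
-0.07 836 [0.016 0.017 0.018]
-0.06 788 [0.016 0.017 0.018]
-0.05 984 [0.015 0.016 0.15 ]
-0.04 6162 [0.016 0.139 0.145]
-0.03 565 [-0.001  0.     0.002]
-0.02 686 [-0.     0.002  0.005]
-0.01 870 [0.005 0.009 0.014]
0.0 1390 [0.015 0.024 0.034]
0.01 924 [0.035 0.04  0.043]
```

It has fallen over. I lift clear and check.

send_rows(
  commands=[
    [0.035,0,0,-0.03,0,0,0],
    [0.035,0,0,-0.08,0,0,0],
    [0.035,0,0,-0.13,0,0,0],
    [0.035,-0.03,0,-0.17,0,0,0],
    [0.035,-0.08,0,-0.18,0,0,0],
  ],
)

```text
t: 19.2
tool_pos: [0.4857, -0.1397, 0.2619]
tool_rot: [1.974, 2.438, 0.001]
ft_force: [1.0, -0.2, -0.3]
width: 0.415
grasp_force: 0.0
```

send_rows(
  commands=[
    [0.035,-0.05,0,0,0,0,0],
    [0.035,-0.1,0,0,0,0,0],
    [0.035,-0.1,0,0,0,0,0],
    [0.035,-0.1,0,0,0,0,0],
  ],
)

```text
t: 19.7
tool_pos: [0.5048, -0.2366, 0.2581]
tool_rot: [-1.98, -2.439, -0.0]
ft_force: [0.7, 0.4, -1.2]
width: 0.406
grasp_force: 0.0
```

```bash
python3 -c "
from h import *
look(14)
d=grab_frame('top')[1];X,u,v=cloud('top',d);a=(X[:,:2]-C)@N; l=(X[:,:2]-C)@L
k=(a>-.2)&(a<-.028)&(abs(l)<.08)&(X[:,2]>.006)&(X[:,2]<.06);X=X[k];print(len(X),X.mean(0),np.percentile(X[:,2],[2,50,98]),cv2.minEnclosingCircle((X[:,:2]*1000).astype(np.float32)))
X=X[X[:,2]>.01];print('tilt',np.linalg.lstsq(np.c_[X[:,:2],np.ones(len(X))],X[:,2],rcond=None)[0])
for t in('other_dish','timer','reagent'):
    for r in recognise('top',t)[:3]: print(t,w('top',r['xyz']).round(3),r['confidence'])
cv2.imwrite('pics/t14.png',cv2.resize(cv2.imread('pics/top14.png')[120:270,260:460],None,fx=3.5,fy=3.5))"
```

```text
t 19.7 tcp [ 0.5048 -0.2366  0.2581] F [ 0.7  0.4 -1.2] al 0.1535 -0.0005
top no red
scene no red
580 [ 0.45373236 -0.00409121  0.01394531] [0.00677446 0.01423825 0.01917075] ((437.75848388671875, 33.52027130126953), 89.01737213134766)
tilt [ 0.00312743 -0.00162485  0.01313186]
other_dish [0.414 0.182 0.019] 0.92
timer [ 0.473 -0.087  0.017] 0.6
reagent [0.662 0.047 0.054] 0.74
```

View pics/t14.png

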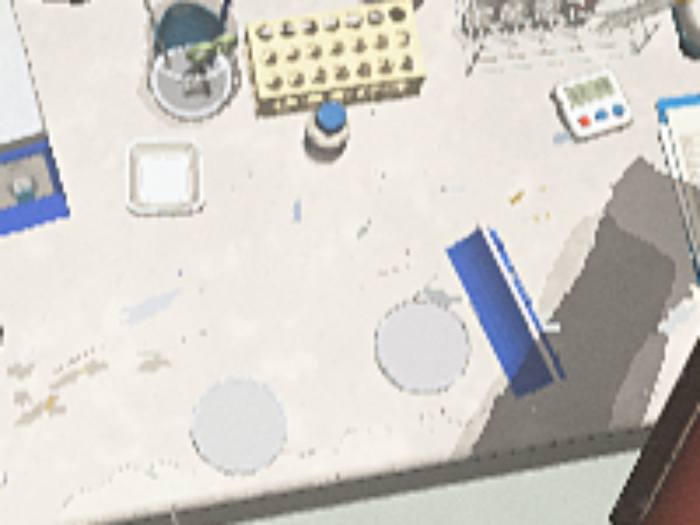

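The picture shows the dish flat and upside down at (422,347), right in front of the stop, with no sticker showing. The plain dish at (238,425) and the other things are where they were.

```bash
python3 -c "
from plant import close_job
print(close_job())"
```

```text
the job is handed in; nothing more can be done
None
```

The red-stickered dish now lies flat and upside down just in front of the stop. The plain dish and the rest were left where they were, and the job was handed in at about 20 s of the 72 s allowed.

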